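# Hold the bite fork under the curing lamp

### The job

Start the bench curing lamp by pressing its hinged spring pedal right down to its stop and letting it come up again, then take the bite fork by its stem and pass it arch first, level and without forcing it, through the slot in the lamp's guard plate. Keep holding it there by the stem, with the whole arch inside, centred under the lamp and touching no part of the lamp unit: the program finishes while the gripper holds it so. Leave the other things on the bench where they are.

Things in the scene. Friction and masses are not known exactly. Their poses are not given: they have to be found in the camera images.
- unit: white fixed bench light-curing unit, 200 wide, 240 high: aluminium guard plate in front, closed amber chamber behind it, lamp head on top. Origin: on the bench under the slot, in the guard plate's outer face; x points level into the chamber, z up. Chamber inside: 4 to 122 behind that face, 122 wide, 80 to 151 high. Plate top 155, lamp head 209 high. In front of the plate only the pedal stands out
- slot (a point): middle of the slot in the guard plate's outer face, 115 above the bench. The slot is level, 66 wide and 12 high, in a plate 4 thick; axes as unit (x into the chamber)
- lamp_spot (a point): the point under the lamp, on its axis, at slot height: 54 behind the guard plate's outer face; axes as unit. The middle of the arch belongs here
- pedal (a joint): the start pedal low in front of the guard plate: steel plate 90 wide, 88 long, hinged at its edge next to the guard (hinge line 12 in front of the plate, 30 high), free end away from the guard. 0 at rest, free end up by 0.2 rad; 0.2 rad at its stop, plate level, top 32.5 above the bench. A spring returns it: about 4.5 N at rest, 9 N at the stop, at the pad point
- pedal_pad (a point): point on the pedal's top, in its middle, where it is pressed: 68 from the hinge line, 80 in front of the guard plate, 46 above the bench at rest; it sinks 13.5 to the stop
- fork_arch (a point): middle of the bite fork's arch, half-way up. The fork lies flat: U-shaped metal arch 60 long, 62 wide, 10 thick over its three pale pads; x along the stem towards the open tips (30 ahead), z up. Stem 8 square runs straight back to 105 behind this point, then a knurled steel grip 12 wide, 10 high, 105 to 165 behind; all on the mid-plane, 5 above the bench. About 75 g, centre of mass about 100 behind
- fork_grip (a point): point to hold the fork's knurled grip, on its axis half-way up, 126 behind fork_arch; axes as fork_arch. When the arch is under the lamp this point is 72 in front of the guard plate
- fork: the same bite fork; origin at the underside, 5 below fork_arch, same axes
- bur_box: bystander: open aluminium instrument box 170 x 120 x 45 with burs in blue rings; origin at the centre of its underside
- ratchet: bystander: steel torque ratchet 130 long, 10 high, lying on the bench; origin at its underside
- resin_bottle: bystander: small amber bottle, 30 across, 62 high; origin at the centre of its underside
- cast: bystander: jaw cast, a block 62 x 70, 30 high with teeth; origin at the centre of its underside
Not all that is in view belongs to the job. Several things look just like the fork: the one meant starts farthest to the robot's left.

How it is judged:
By the outcome, as a careful person would: the job done as asked, in the order asked, and still so for the second after the job is handed in, while the arm keeps its last pose, push and grip.
It also fails if it takes over 64 s, if anything falls off the work surface, if the arm or the gripper's body presses on something with over 40 N, if the wrist force passes 120 N, or if a joint passes its speed limit or range.

### The arm

A 6-joint arm with a two-finger parallel gripper is mounted at the origin on the work surface. World frame = base frame: x ahead of the robot, y to its left, z up, the work surface at z = 0. Lengths are in m, angles in rad, forces in N, time in s.
With the tool pointing down it reaches from about 0.425 to 0.95 m from the base axis. Payload 14.7 kg.
Tool frame: the origin (TCP) lies on the centre line of the jaws, within the pads' length; the fingertips stand 19 mm ahead of it and the grasp point (between the pads) is the TCP (bot.tips_ahead is the distance from the TCP to the fingertips, in m); z points along the fingers, y is the line along which they close (so a half turn about z gives the same grasp; the last joint's range is limited). The gripper opens to 85 mm and grips with 20 to 120 N. Pads are 22 mm wide; open, the fingers measure 114 mm over their backs; the gripper's body (76 mm by 85 mm) begins 54 mm behind the grasp point. The pads swing forward as they close: fully open they stand 13 mm farther back than shut.
Start: joints at [-1.292, 0.48, 1.596, -0, 1.065, -0.047], TCP at [0.208, -0.616, 0.25] pointing down, gripper open.
Joint ranges: [-2.75, 2.75], [-0.82, 2.05], [0.23, 2.67], [-1.56, 4.7], [0.09, 2.69], [-2.92, 2.92]. Speed limits (rad/s): [1.89, 1.89, 2.39, 3.01, 3.01, 3.01].

### API

Orientations are given as a unit quaternion [w, x, y, z].
In Python, from rig import bot gives the robot as it stands.
- The arm moves only by the tool send_rows, never from a script. Its argument "steps" is a list of rows, each a list of 7 numbers: the shift along the tool's x, y, z normalised to -1 to 1, where 1 is 50 mm, then the turn, a rotation vector about the tool's x, y, z normalised to -1 to 1, where 1 is 30 degrees, then the closure, from 0 (fully open) to 1 (shut). In form: [[dx, dy, dz, ax, ay, az, jaw], ...]. A call has 1 to 8 rows; each row shifts and turns the commanded pose from where the row before left it, along the tool's axes as they then stand; what a row does not reach is not made up. A row lasts 1/12 s, in which the tool goes at most 41.7 mm and 7.16 degrees, less where a joint would pass 70% of its speed; a pose out of reach is approached as far as the arm can. A call with a number of a shift or a turn outside -1 to 1 is refused whole. A call with a gripper value outside its range is refused whole. The fingers move at their own pace and stop on an object; "grip_force" is the grip in N (left out, the last holds). Time passes only in rows, so rows that do not move let the fingers close. It gives the time, the measured TCP pose, the force, the opening and the grip force at its end, in the units of the state.
- bot.get_state(): the state, without advancing time (a new reading comes with each control period).
- bot.get_image(name): name is "side" or "top"; returns a dict with "pixels" (480x640x3 uint8, red, green, blue), "mtx" (3x3 intrinsics, pixels), "extrinsics" (4x4, takes a point from camera to world coordinates). Camera axes: x right, y up, looking along -z (the intrinsics and any distortion apply to the point x, -y, -z); pixel columns grow to the right and rows downward; lengths in m; the calibration is good to about 2 mm. A picture is of the moment at which its call begins. There is no depth.
- bot.finish_job(): hands the job in; it is judged then, once.
Trained networks look in the newest picture that a camera, given by its name, has taken for a name from the list of things; names that differ only in an ending like _2 or _b are one class to them, and where a whole thing is asked for, a point or a joint stands for the part that bears it (a point fixed in the world has none). Each returns a list of dicts, best first, with "p" (0 to 1); they miss things now and then, are a little off and sometimes report something else, mostly with a low value. They report only what shows in the picture. A call takes as long as a camera call. They do not tell look-alikes from the thing itself.
- bot.regions_of(camera, target): "region" (480x640 bool, what is visible of it) and "pixel" ([column, row] in pixels, amid what is visible of it).
The state is a dict: "t": time; "joint_positions": joint angles; "dq": joint speeds; "joint_efforts": joint torques, N m; "tool_pos": TCP position; "eef_rot": TCP orientation; "force": force on the tool from outside, world axes, zero at the start; "moment": the same for the moment, N m; "grip_width": finger opening in m; "grip_force": force on a finger pad.
Only numpy, scipy, OpenCV 4.12 (cv2) and the standard library are available. Lean on these libraries where they do the work, as an engineer would, in place of code of your own. Each camera call takes 0.05 s, during which the arm holds its last target. There are 200 camera calls.

## Working session

There is one attempt and no reset: what is moved stays moved. The work goes in short steps, Python scripts to look and compute and a tool call to move; the robot and the scene stay as the last step left them, time stands still between calls to the robot, and variables do not carry over. Pictures are saved under pics/ and viewed, at most 10 in all, crops included, and the job is handed in when it is done.

Besides the shell and the picture viewer there is one more tool, called after "Call:" as name(argument=value, ...), one argument or row to a line, values as JSON. send_rows: Moves the arm, as the interface text tells. Scaled input: -1 to 1 covers 50 mm each way for a shift and 30 degrees each way for a turn. Its arguments: {"type":"object","properties":{"steps":{"type":"array","items":{"type":"array","items":{"type":"number"}}},"grip_force":{"type":"number"}},"required":["steps"]}

```bash
mkdir -p pics; cat > h.py <<'E'
import numpy as np, cv2
from rig import bot
def cam(n,save=None):
    im=bot.get_image(n)
    if save: cv2.imwrite('pics/'+save,im['pixels'][:,:,::-1])
    return im
def proj(im,P):
    E=np.array(im['extrinsics']);K=np.array(im['mtx'])
    p=np.linalg.inv(E)@np.append(P,1.0); q=K@np.array([p[0],-p[1],-p[2]]); return q[:2]/q[2]
def ray(im,px,z):
    E=np.array(im['extrinsics']);K=np.array(im['mtx'])
    d=np.linalg.inv(K)@np.array([px[0],px[1],1.0]); d=E[:3,:3]@np.array([d[0],-d[1],-d[2]]); o=E[:3,3]
    return o+d*(z-o[2])/d[2]
E
python3 - <<'E'
from h import *
np.set_printoptions(precision=4,suppress=True)
s=bot.get_state(); print(s['t'],s['tool_pos'],s['eef_rot'])
for c in('top','side'):
    im=cam(c,c+'0.png'); print(c,im.keys(),np.array(im['extrinsics'])[:3,3],im['mtx'][0])
    for n in('fork','unit','pedal','bur_box','ratchet','resin_bottle','cast'):
        for r in bot.regions_of(c,n): 
            m=np.array(r['region']);ys,xs=np.nonzero(m)
            if r['p']>.2: print(n,round(r['p'],2),r['pixel'],m.sum(),(xs.min(),xs.max(),ys.min(),ys.max()),ray(im,r['pixel'],0.005))
E
```

```text
0.0 [ 0.2079 -0.6154  0.2497] [-0.0006  0.9868  0.1622 -0.0001]
top dict_keys(['pixels', 'mtx', 'extrinsics']) [0.3977 0.1123 1.2047] [559.186    0.     318.6214]
fork 0.76 [293.1, 288.2] 611 (np.int64(282), np.int64(310), np.int64(223), np.int64(312)) [0.5209 0.1802 0.005 ]
fork 0.56 [456.4, 183.7] 644 (np.int64(429), np.int64(517), np.int64(162), np.int64(195)) [ 0.7542 -0.1799  0.005 ]
fork 0.22 [503.0, 264.6] 1560 (np.int64(477), np.int64(528), np.int64(241), np.int64(287)) [ 0.573  -0.2726  0.005 ]
unit 0.59 [281.6, 174.5] 4467 (np.int64(252), np.int64(310), np.int64(133), np.int64(215)) [0.7755 0.2089 0.005 ]
unit 0.57 [491.6, 331.2] 14076 (np.int64(416), np.int64(544), np.int64(240), np.int64(441)) [ 0.4309 -0.2404  0.005 ]
pedal 0.88 [502.3, 263.8] 1480 (np.int64(477), np.int64(528), np.int64(242), np.int64(286)) [ 0.5747 -0.2712  0.005 ]
bur_box 0.93 [282.4, 175.4] 4480 (np.int64(252), np.int64(310), np.int64(134), np.int64(215)) [0.7734 0.2071 0.005 ]
bur_box 0.37 [492.3, 331.5] 14369 (np.int64(415), np.int64(545), np.int64(241), np.int64(441)) [ 0.4303 -0.2419  0.005 ]
rat
[... 682 characters left out ...]
.74 [346.9, 178.6] 482 (np.int64(329), np.int64(359), np.int64(168), np.int64(191)) [ 0.5671 -0.3233  0.005 ]
unit 0.94 [405.2, 177.4] 9288 (np.int64(326), np.int64(454), np.int64(116), np.int64(231)) [ 0.4    -0.3403  0.005 ]
pedal 0.62 [343.9, 180.2] 484 (np.int64(330), np.int64(359), np.int64(167), np.int64(190)) [ 0.5755 -0.3137  0.005 ]
bur_box 0.81 [244.6, 293.9] 4386 (np.int64(201), np.int64(288), np.int64(268), np.int64(321)) [0.7777 0.1873 0.005 ]
ratchet 0.95 [311.2, 384.8] 392 (np.int64(284), np.int64(351), np.int64(376), np.int64(395)) [0.6151 0.4285 0.005 ]
resin_bottle 0.53 [262.7, 237.1] 249 (np.int64(255), np.int64(267), np.int64(225), np.int64(249)) [ 0.7678 -0.0246  0.005 ]
```

View pics/top0.png

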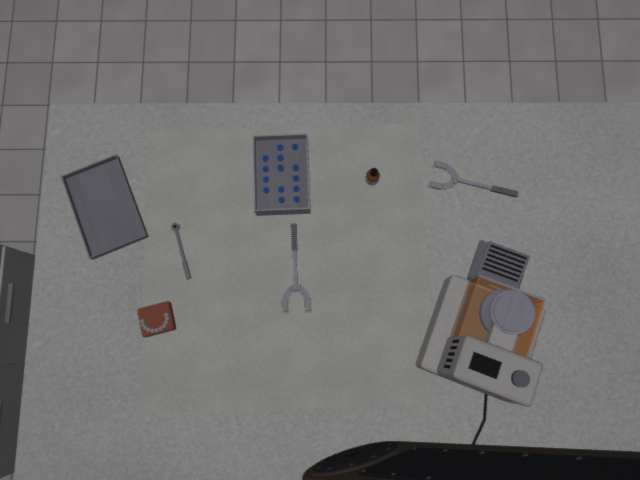

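View pics/side0.png

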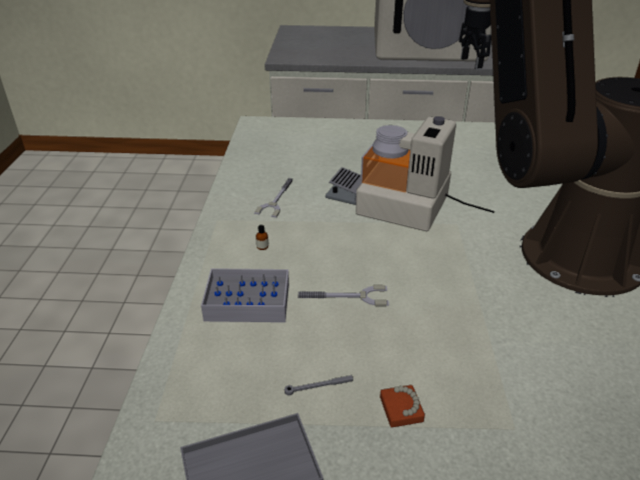

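Two look-alike forks: A is at top pixel (295,275), y≈+0.18, and B is at (470,182), y≈-0.18. A fits, because it is farthest to the robot's left (+y). The unit is at (490,330) in the top view, with its pedal at (502,264) facing away from the robot. The next crops should confirm this.

```bash
python3 - <<'E'
import cv2,numpy as np
t=cv2.imread('pics/top0.png');s=cv2.imread('pics/side0.png')
M=np.zeros((600,800,3),np.uint8)
def put(im,x0,y0,w,h,k,X):
    c=cv2.resize(im[y0:y0+h,x0:x0+w],None,fx=k,fy=k,interpolation=cv2.INTER_CUBIC); M[:c.shape[0],X:X+c.shape[1]]=c
put(t,410,235,140,150,4,0); put(t,276,218,40,100,5.7,565)
cv2.imwrite('pics/c1.png',M)
c=cv2.resize(s[112:232,318:458],None,fx=5,fy=5,interpolation=cv2.INTER_CUBIC);cv2.imwrite('pics/c2.png',c)
E
```

```text
(no output)
```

View pics/c1.png

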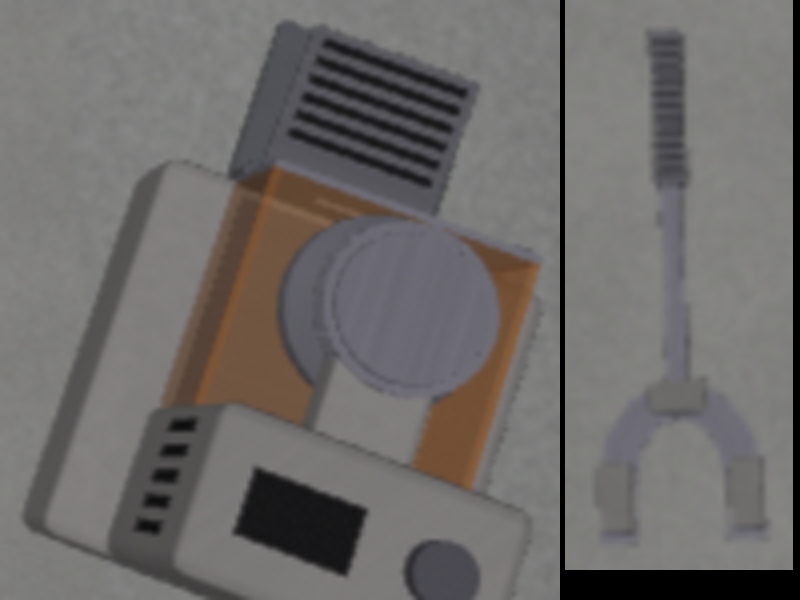

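View pics/c2.png

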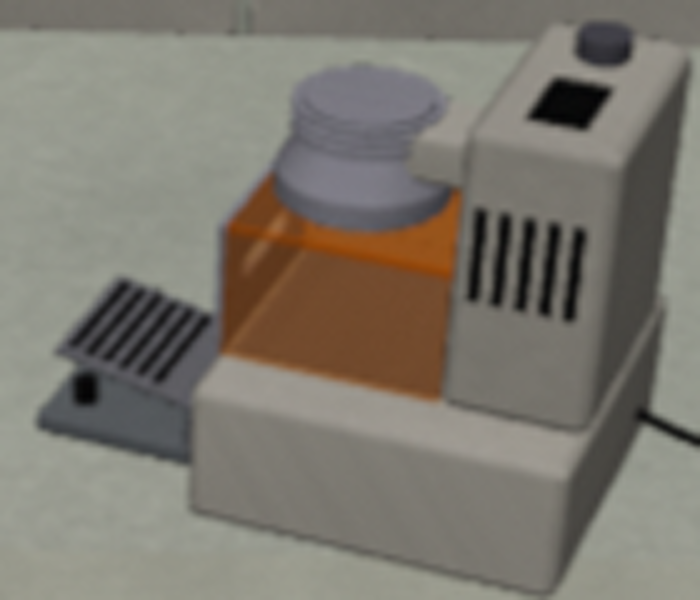

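The crops confirm it. Fork A has its grip end at top pixel (293.5,223.6) and its tips at (285,313) and (308,312). The pedal's free corners are at (490.5,241) and (529.5,256). The lamp disc is centred at (513,312). Next I'll fit the poses.

```bash
python3 - <<'E'
from h import *
from scipy.optimize import least_squares
np.set_printoptions(precision=4,suppress=True)
T=cam('top');S=cam('side')
c=lambda x,y:('T',(410+x/4-.37,235+y/4-.37)); d=lambda x,y:('S',(318+x/5-.4,112+y/5-.4)); f=lambda x,y:('T',(276+(x-565)/5.7-.4,218+y/5.7-.4))
def fit(obs,x0,n=0):
    def res(p,w=True):
        a=p[2];R=np.array([[np.cos(a),-np.sin(a),0],[np.sin(a),np.cos(a),0],[0,0,1]]);o=[]
        for (X,(k,px)) in obs:
            X=np.array([x if not callable(x) else x(p) for x in X]);o.append(proj(T if k=='T' else S,R@X+[p[0],p[1],0])-px)
        return np.ravel(o)
    r=least_squares(res,x0,loss='soft_l1'); print(r.x,np.degrees(r.x[2]));print(res(r.x).reshape(-1,2).round(1).tolist());return r.x
pl=lambda p:-p[3];pr=lambda p:p[3]
fe=-.0977;z=.0499
U=[((fe,-.045,z),c(322,25)),((fe,.045,z),c(478,85)),((.054,0,.209),c(413,308)),((0,pl,.155),c(275,162)),((0,pr,.155),c(542,253)),
((fe,-.045,z),d(58,351)),((fe,.045,z),d(122,279)),((.054,0,.209),d(370,97)),((0,pl,.155),d(222,226))]
for obs in(U,U[:5],U[5:]): u=fit(obs,[.5,-.25,2.83,.065])
u=fit(U,[.5,-.25,2.83,.065])
F=[((-.165,0,.008),f(665,32)),((-.105,0,.008),f(670,183)),((.03,-.025,.008),f(617,543)),((.03,.025,.008),f(748,537)),((-.03,0,.009),f(677,413))]
# tips order: image left=+y
F[2]=((.03,-.025,.008),f(617,543)) ;fk=fit(F,[.47,.18,3.14])
def W(p,X):
    a=p[2];return np.array([p[0]+np.cos(a)*X[0]-np.sin(a)*X[1],p[1]+np.sin(a)*X[0]+np.cos(a)*X[1]])
print('pad',W(u,(-.08,0)),'lamp',W(u,(.054,0)),'gripgoal',W(u,(-.072,0)),'forkgrip',W(fk,(-.126,0)))
for r in bot.regions_of('side','fork')[:1]:
    m=np.array(r['region']);ys,xs=np.nonzero(m)
    for n,x in((-.165,xs.min()),(.03,xs.max())): print(proj(S,[*W(fk,(n,0)),.007]),x,ys[xs==x].mean())
    print('stem end S',proj(S,[*W(fk,(-.135,0)),.007]))
    v=xs<310;print(np.mean(xs[v]),np.mean(ys[v]))
q=np.array(bot.get_state()['eef_rot']);from scipy.spatial.transform import Rotation as Ro
print(Ro.from_quat(q[[1,2,3,0]]).as_matrix(),bot.tips_ahead)
E
```

```text
[ 0.5089 -0.238   2.7884  0.0647] 159.76467694861927
[[-2.2, 0.2], [0.3, -0.0], [-0.2, 0.7], [0.1, -0.1], [-0.2, 1.1], [-0.8, -0.7], [-1.1, -1.3], [0.0, -1.0], [-0.5, -0.5]]
[ 0.5096 -0.2385  2.7862  0.0646] 159.6371155066103
[[-1.9, -0.1], [0.6, -0.3], [0.0, 0.3], [0.4, -0.6], [-0.0, 0.7]]
[ 0.5075 -0.2319  2.7681  0.0614] 158.599159087864
[[-0.5, 0.0], [-0.1, -0.4], [0.5, 0.3], [0.0, 0.0]]
[ 0.5089 -0.238   2.7884  0.0647] 159.76467694861927
[[-2.2, 0.2], [0.3, -0.0], [-0.2, 0.7], [0.1, -0.1], [-0.2, 1.1], [-0.8, -0.7], [-1.1, -1.3], [0.0, -1.0], [-0.5, -0.5]]
[0.4985 0.1741 3.1872] 182.61450119852697
[[-0.0, -0.0], [0.0, 0.5], [-0.2, 0.3], [0.3, 0.3], [-0.0, -5.6]]
pad [ 0.5839 -0.2657] lamp [ 0.4582 -0.2193] gripgoal [ 0.5764 -0.2629] forkgrip [0.6244 0.1799]
[297.2252 293.5533] 254 211.0
[387.0999 294.3617] 291 180.0
stem end S [311.0396 293.6775]
274.23097826086956 200.16576086956522
[[ 0.9474  0.32    0.    ]
 [ 0.32   -0.9474  0.    ]
 [ 0.     -0.     -1.    ]] 0.019
```

Call:
send_rows(
  steps=[
    [0,0,-0.2,0,0,0.216,1],
    [0,0,-0.2,0,0,0.216,1],
    [0,0,-0.2,0,0,0.216,1],
    [0,0,-0.2,0,0,0.216,1],
    [0,0,-0.2,0,0,0.216,1],
    [0,0,-0.2,0,0,0.216,1],
  ],
)

```text
t: 1.45
tool_pos: [0.208, -0.6158, 0.3108]
eef_rot: [0.0, 0.984, -0.178, -0.0]
force: [-0.1, -0.2, 0.1]
grip_width: 0.0121
grip_force: 0.0
```

Call:
send_rows(
  steps=[
    [0.33,-0.65,0,0,0,0,1],
    [0.33,-0.65,0,0,0,0,1],
    [0.33,-0.65,0,0,0,0,1],
    [0.33,-0.65,0,0,0,0,1],
    [0.33,-0.65,0,0,0,0,1],
    [0.33,-0.65,0,0,0,0,1],
    [0.33,-0.65,0,0,0,0,1],
    [0.33,-0.65,0,0,0,0,1],
  ],
)

```text
t: 2.12
tool_pos: [0.4228, -0.416, 0.3105]
eef_rot: [0.0, 0.984, -0.176, 0.0]
force: [0.6, -0.6, 0.4]
grip_width: 0.0
grip_force: 0.0
```

Call:
send_rows(
  steps=[
    [0.33,-0.65,0,0,0,0,1],
    [0.33,-0.65,0,0,0,0,1],
    [0.33,-0.65,0,0,0,0,1],
    [0.33,-0.65,0,0,0,0,1],
    [0.33,-0.65,0,0,0,0,1],
    [0.33,-0.65,0,0,0,0,1],
    [0,0,0,0,0,0,1],
    [0,0,0,0,0,0,1],
  ],
)

```text
t: 2.78
tool_pos: [0.5832, -0.267, 0.3101]
eef_rot: [-0.0, 0.985, -0.174, -0.0]
force: [-0.9, -0.1, -1.0]
grip_width: -0.0001
grip_force: 0.0
```

Call:
send_rows(
  steps=[
    [0,0,0.7,0,0,0,1],
    [0,0,0.7,0,0,0,1],
    [0,0,0.7,0,0,0,1],
    [0,0,0.7,0,0,0,1],
    [0,0,0.7,0,0,0,1],
    [0,0,0.7,0,0,0,1],
    [0,0,0.5,0,0,0,1],
    [0,0,0,0,0,0,1],
  ],
)

```text
t: 3.45
tool_pos: [0.5784, -0.2681, 0.0705]
eef_rot: [-0.001, 0.984, -0.176, -0.004]
force: [-1.0, 0.8, -0.7]
grip_width: -0.0002
grip_force: 0.0
```

Call:
send_rows(
  steps=[
    [0,0,0.1,0,0,0,1],
    [0,0,0.1,0,0,0,1],
    [0,0,0.06,0,0,0,1],
    [0,0,0,0,0,0,1],
  ],
)

```text
t: 3.78
tool_pos: [0.5831, -0.2695, 0.0637]
eef_rot: [0.001, 0.984, -0.176, 0.001]
force: [-0.7, -3.0, 4.3]
grip_width: -0.0001
grip_force: 2.0
```

```bash
python3 -c "
from h import *
T=cam('top','p1.png');S=cam('side','p2.png')
a=cv2.imread('pics/p1.png')[220:340,420:560];b=cv2.imread('pics/p2.png')[110:230,315:455]
cv2.imwrite('pics/p3.png',cv2.resize(np.hstack([a,b]),None,fx=2.85,fy=4.5,interpolation=2)[:600,:800])"
```

```text
(no output)
```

View pics/p3.png

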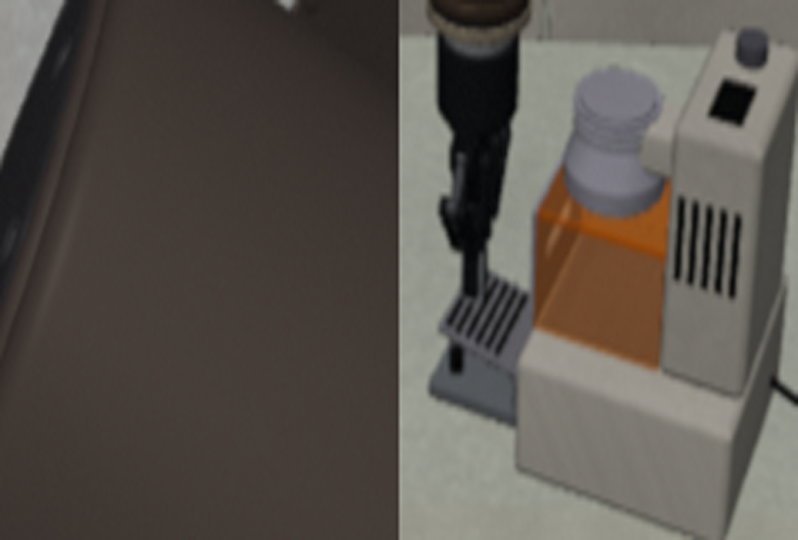

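The side view shows the fingertips resting on the middle of the pedal near its free end. The arm hides the top view. I'll press on down to the stop.

Call:
send_rows(
  steps=[
    [0,0,0.08,0,0,0,1],
    [0,0,0.08,0,0,0,1],
    [0,0,0.06,0,0,0,1],
    [0,0,0,0,0,0,1],
    [0,0,0,0,0,0,1],
  ],
)

```text
t: 4.3
tool_pos: [0.5834, -0.2692, 0.0526]
eef_rot: [0.0, 0.984, -0.175, 0.001]
force: [3.5, -2.6, 7.9]
grip_width: -0.0004
grip_force: 3.6
```

Call:
send_rows(
  steps=[
    [0,0,0.04,0,0,0,1],
    [0,0,0.04,0,0,0,1],
    [0,0,0,0,0,0,1],
    [0,0,0,0,0,0,1],
  ],
)

```text
t: 4.63
tool_pos: [0.5836, -0.2693, 0.0507]
eef_rot: [0.001, 0.984, -0.175, 0.002]
force: [-4.9, 2.4, 38.4]
grip_width: -0.0
grip_force: 19.6
```

Call:
send_rows(
  steps=[
    [0,0,-0.2,0,0,0,1],
    [0,0,-0.4,0,0,0,1],
    [0,0,-0.7,0,0,0,1],
    [0,0,-0.7,0,0,0,1],
    [0,0,-0.5,0,0,-0.191,1],
    [0,0,-0.5,0,0,-0.191,1],
    [0,0,0,0,0,-0.191,1],
    [0,0,0,0,0,-0.191,1],
  ],
)

```text
t: 5.3
tool_pos: [0.5828, -0.2688, 0.2]
eef_rot: [0.001, 1.0, 0.026, 0.002]
force: [-0.4, 0.2, -0.3]
grip_width: -0.0002
grip_force: 0.0
```

Call:
send_rows(
  steps=[
    [0.1,-0.7,0,0,0,0,0.6],
    [0.1,-0.7,0,0,0,0,0.6],
    [0.1,-0.7,0,0,0,0,0.6],
    [0.1,-0.7,0,0,0,0,0.6],
    [0.1,-0.7,0,0,0,0,0.6],
    [0.1,-0.7,0,0,0,0,0.6],
    [0.1,-0.7,0,0,0,0,0.6],
    [0.1,-0.7,0,0,0,0,0.6],
  ],
)

```text
t: 5.97
tool_pos: [0.6084, 0.0148, 0.1979]
eef_rot: [-0.0, 1.0, 0.024, 0.0]
force: [0.5, -0.6, -0.1]
grip_width: 0.0343
grip_force: 0.0
```

Call:
send_rows(
  steps=[
    [0.1,-0.7,0,0,0,0,0.6],
    [0.1,-0.7,0,0,0,0,0.6],
    [0.1,-0.7,0,0,0,0,0.6],
    [0.1,-0.7,0,0,0,0,0.6],
    [0.0,-0.3,0,0,0,0,0.6],
    [0,0,0,0,0,0,0.6],
    [0,0,0,0,0,0,0.6],
    [0,0,0,0,0,0,0.6],
  ],
)

```text
t: 6.63
tool_pos: [0.6211, 0.1679, 0.1974]
eef_rot: [0.0, 1.0, 0.024, -0.0]
force: [0.3, 0.7, 1.1]
grip_width: 0.0343
grip_force: 0.0
```

```bash
python3 -c "
from h import *
s=bot.get_state();print(s['t'],s['tool_pos'],s['eef_rot'],s['grip_width'],s['force'],s['joint_positions'])
S=cam('side','s3.png')
for r in bot.regions_of('side','pedal'): print(r['p'],r['pixel'],np.array(r['region']).sum())
"
```

```text
6.6333 [0.62114493 0.16789198 0.19743736] [ 1.59776245e-04  9.99720914e-01  2.36230017e-02 -1.52706533e-04] 0.03433506022622461 [0.2565724  0.66948154 1.05486343] [ 2.17017641e-01  5.24444713e-01  1.66387522e+00 -3.12557691e-04
  9.53633876e-01  1.74074450e+00]
0.7 [346.0, 178.0] 521
```

Call:
send_rows(
  steps=[
    [0.07,-0.24,0.6,0,0,0,0.6],
    [0,0,0.7,0,0,0,0.6],
    [0,0,0.7,0,0,0,0.6],
    [0,0,0.6,0,0,0,0.6],
    [0,0,0.5,0,0,0,0.6],
    [0,0,0.2,0,0,0,0.6],
    [0,0,0,0,0,0,0.6],
    [0,0,0,0,0,0,0.6],
  ],
)

```text
t: 7.4
tool_pos: [0.6247, 0.1802, 0.0328]
eef_rot: [0.0, 1.0, 0.023, -0.0]
force: [1.0, -1.4, 0.3]
grip_width: 0.0343
grip_force: 0.0
```

```bash
python3 -c "
from h import *
s=bot.get_state();print(s['t'],s['tool_pos'],s['eef_rot'],s['grip_width'],s['force'])
S=cam('side','s4.png');T=cam('top','t4.png')
print(proj(S,[.6244,.1799,.005]),proj(S,np.array(s['tool_pos'])-[0,0,.016]))
a=cv2.imread('pics/s4.png')[220:340,260:420]
cv2.imwrite('pics/s4c.png',cv2.resize(a,None,fx=5,fy=5,interpolation=2))"
```

```text
7.4 [0.62470064 0.18024792 0.03282531] [ 1.65848146e-05  9.99731371e-01  2.31772098e-02 -5.56431234e-05] 0.03433225961518949 [ 0.95982395 -1.38870797  0.32205252]
[315.19158802 294.41652998] [315.01367382 290.39580679]
```

View pics/s4c.png

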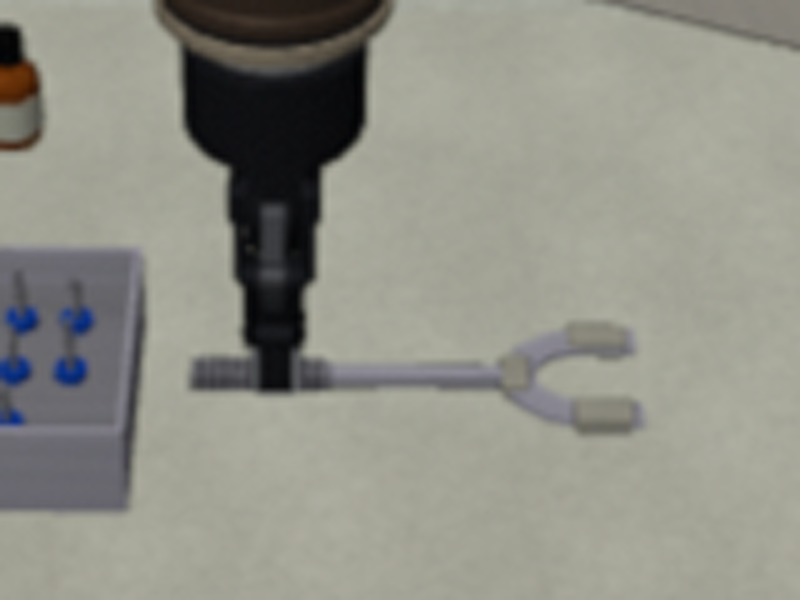

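The side view shows the jaws straddling the knurled grip at about 128 mm behind the arch, and they are aligned with it. I'll go down and grip.

Call:
send_rows(
  steps=[
    [0,0,0.1,0,0,0,0.6],
    [0,0,0.1,0,0,0,0.6],
    [0,0,0.02,0,0,0,0.6],
    [0,0,0,0,0,0,0.8],
    [0,0,0,0,0,0,1],
    [0,0,0,0,0,0,1],
    [0,0,0,0,0,0,1],
    [0,0,0,0,0,0,1],
  ],
  grip_force=60,
)

```text
t: 8.17
tool_pos: [0.6244, 0.1809, 0.0216]
eef_rot: [-0.0, 1.0, 0.024, 0.0]
force: [-1.2, 0.3, 5.5]
grip_width: 0.0101
grip_force: 59.1
```

Call:
send_rows(
  steps=[
    [0,0,0,0,0,0,1],
    [0,0,0,0,0,0,1],
    [0,0,0,0,0,0,1],
    [0,0,0,0,0,0,1],
  ],
)

```text
t: 8.5
tool_pos: [0.6244, 0.181, 0.0216]
eef_rot: [-0.0, 1.0, 0.024, 0.0]
force: [-0.7, 0.3, 5.5]
grip_width: 0.0097
grip_force: 59.3
```

Call:
send_rows(
  steps=[
    [0,0,-0.1,0,0,0,1],
    [0,0,-0.3,0,0,0,1],
    [0,0,-0.5,0,0,0,1],
    [0,0,-0.6,0,0,0,1],
    [0,0,-0.5,0,0,0,1],
    [0,0,-0.2,0,0,0,1],
    [0,0,0,0,0,0,1],
    [0,0,0,0,0,0,1],
  ],
)

```text
t: 9.17
tool_pos: [0.6244, 0.1808, 0.1312]
eef_rot: [-0.0, 1.0, 0.024, 0.0]
force: [-0.4, 0.9, -1.3]
grip_width: 0.0096
grip_force: 58.6
```

```bash
python3 -c "
from h import *
s=bot.get_state();print(s['t'],s['tool_pos'],s['eef_rot'],s['grip_width'],s['force'])
S=cam('side','s5.png');T=cam('top','t5.png')
p=np.array(s['tool_pos'])-[0,0,.0166]
for k in(-.165,-.105,-.03,.03): print(k,proj(S,p+[-(k+.126),0.181*0-.046*(k+.126),0]),proj(T,p+[-(k+.126),-.046*(k+.126),0]))
a=cv2.imread('pics/s5.png')[190:290,270:430];b=cv2.imread('pics/t5.png')[210:330,250:410]
a=cv2.resize(a,None,fx=5,fy=5,interpolation=2)[:,:];b=cv2.resize(b,None,fx=2.5,fy=2.5,interpolation=2)
cv2.imwrite('pics/s5c.png',a);cv2.imwrite('pics/t5c.png',b)"
```

```text
9.1667 [0.62435266 0.18084248 0.13122489] [-4.10978291e-05  9.99720426e-01  2.36432428e-02  2.57280632e-04] 0.009627848246907315 [-0.41789911  0.88099634 -1.25258112]
-0.165 [295.97294945 254.50743278] [289.68665696 211.67600666]
-0.105 [325.10882406 254.75006786] [290.68627407 241.08638734]
-0.03 [361.55588402 255.05358835] [291.96430961 278.68829653]
0.03 [390.73532886 255.29658627] [293.01030898 309.46331977]
```

View pics/s5c.png

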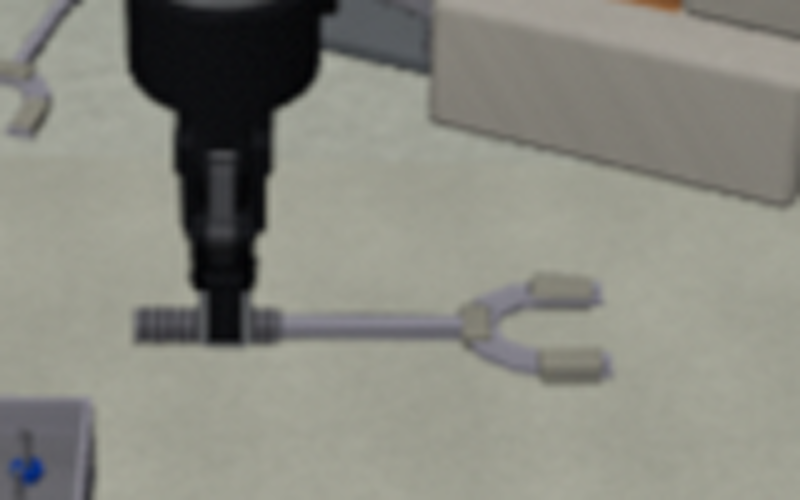

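The fork is held level: grip end at side pixel (297,255), tips at about (391,255), as predicted. Before fitting it to the slot I'll refine the unit's pose with sub-pixel edges.

```bash
cat > ref.py <<'E'
from h import *
from scipy.optimize import minimize
from scipy.ndimage import map_coordinates
np.set_printoptions(precision=4,suppress=True)
C={'T':(cam('top'),cv2.imread('pics/top0.png')),'S':(cam('side'),cv2.imread('pics/side0.png'))}
G={}
for k,(im,a) in C.items():
    L=cv2.GaussianBlur(cv2.cvtColor(a,cv2.COLOR_BGR2LAB).astype(np.float32),(0,0),0.9)
    gx=cv2.Sobel(L,cv2.CV_32F,1,0);gy=cv2.Sobel(L,cv2.CV_32F,0,1);G[k]=(gx,gy)
def projN(im,P):
    E=np.linalg.inv(np.array(im['extrinsics']));p=P@E[:3,:3].T+E[:3,3];q=np.c_[p[:,0],-p[:,1],-p[:,2]]@np.array(im['mtx']).T;return q[:,:2]/q[:,2:]
t=np.linspace(.04,.96,80)[:,None]
seg=lambda a,b:np.array(a)*(1-t)+np.array(b)*t
zh=.0325
fe=(-.0977,.0499); hi=(-.0125,.0325)
th=np.linspace(0,2*np.pi,160)
def edges(k,p):
    w,r=p[3],p[4]
    ped=[seg((fe[0],-.045,fe[1]),(fe[0],.045,fe[1]))]
    far=lambda s,f:seg((fe[0],s*.045,fe[1]),(fe[0]*(1-f)+hi[0]*f,s*.045,fe[1]*(1-f)+hi[1]*f))
    if k=='T': ped+=[far(-1,.5),far(1,.5),seg((0,-w,.155),(0,w,.155))]
    else: ped+=[far(-1,.9),far(1,.6),seg((0,-w,.09),(0,-w,.155))]
    c=np.c_[.054+r*np.cos(th),r*np.sin(th),0*th+.209]
    if k=='T': ped.append(c[(np.cos(th)<.6)])
    return ped
def score(p,ks):
    a=p[2];R=np.array([[np.cos(a),-np.sin(a),0],[np.sin(a),np.cos(a),0],[0,0,1]]);s=0
    for k in ks:
        for e in edges(k,p):
            q=projN(C[k][0],e@R.T+[p[0],p[1],0]);d=np.gradient(q,axis=0);d/=np.linalg.norm(d,axis=1)[:,None]
            g=0
            for ch,wt in((0,1),(1,1),(2,1)):
                gg=[map_coordinates(G[k][i][:,:,ch],[q[:,1],q[:,0]],order=1) for i in(0,1)]
                g=g+(gg[0]*-d[:,1]+gg[1]*d[:,0])**2
            s-=np.sqrt(g).mean()
    return s
if __name__=='__main__':
  for ks in('TS','T','S'):
    best=None
    for dx in(-.003,0,.003):
      for dy in(-.003,0,.003):
        for da in(-.02,0,.02):
          x0=np.array([.509+dx,-.238+dy,2.788+da,.0647,.038])
          r=minimize(score,x0,args=(ks,),method='Nelder-Mead',options=dict(initial_simplex=np.vstack([x0]+[x0+d for d in np.diag([.002,.002,.01,.001,.001])]),xatol=1e-5,fatol=1e-4))
          if best is None or r.fun<best.fun: best=r
    print(ks,best.x,np.degrees(best.x[2]),best.fun)
  # slat midline (c1 crop points)
  for (l,rr,z) in(((325,42),(468,95),.0475),((290,133),(432,185),.0375)):
    m=[(l[0]+rr[0])/8+410-.37,(l[1]+rr[1])/8+235-.37];print('slat mid',ray(C['T'][0],m,z))
E
python3 ref.py
```

```text
TS [ 0.5074 -0.2341  2.7854  0.0627  0.0412] 159.58917660051782 -1048.3458908125117
T [ 0.5067 -0.237   2.7798  0.0685  0.0394] 159.27266882779722 -401.68808200362275
S [ 0.5087 -0.2304  2.7516  0.0541  0.121 ] 157.65501035701485 -675.0523909684014
slat mid [ 0.5939 -0.2725  0.0475]
slat mid [ 0.5476 -0.2544  0.0375]
```

```bash
python3 - <<'E'
from h import *
np.set_printoptions(precision=4,suppress=True)
for c in('top','side'):
    im=cam(c)
    for r in bot.regions_of(c,'fork'):
        m=np.array(r['region']);ys,xs=np.nonzero(m);print(c,round(r['p'],2),r['pixel'],m.sum(),(xs.min(),xs.max(),ys.min(),ys.max()))
E
```

```text
side 0.58 [273.8, 203.6] 269 (np.int64(255), np.int64(289), np.int64(180), np.int64(216))
```

View pics/t5c.png

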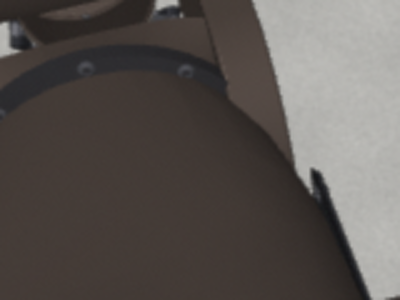

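The arm covers the top view here, so it isn't useful while I hold the fork. I'll swing round to the front of the slot, keeping clear of the unit.

Call:
send_rows(
  steps=[
    [0.4,0,0,0,0,0.193,1],
    [0.6,0,0,0,0,0.193,1],
    [0.6,0,0,0,0,0.193,1],
    [0.6,0,0,0,0,0.193,1],
    [0.6,0,0,0,0,0,1],
    [0.6,0,0,0,0,0,1],
    [0.6,0,0,0,0,0,1],
    [0.4,0,0,0,0,0,1],
  ],
)

```text
t: 10.23
tool_pos: [0.8381, 0.1281, 0.1307]
eef_rot: [0.0, 0.984, -0.178, 0.0]
force: [1.1, -0.0, -1.1]
grip_width: 0.0099
grip_force: 58.6
```

Call:
send_rows(
  steps=[
    [0.2,0.3,0,0,0,0,1],
    [0,0.6,0,0,0,0,1],
    [0,0.7,0,0,0,0,1],
    [0,0.7,0,0,0,0,1],
    [0,0.7,0,0,0,0,1],
    [0,0.7,0,0,0,0,1],
    [0,0.7,0,0,0,0,1],
    [0,0.7,0,0,0,0,1],
  ],
)

```text
t: 10.9
tool_pos: [0.7548, -0.1145, 0.1311]
eef_rot: [0.0, 0.984, -0.177, -0.0]
force: [0.5, -0.3, 0.4]
grip_width: 0.0101
grip_force: 58.7
```

Call:
send_rows(
  steps=[
    [0,0.7,0,0,0,0,1],
    [0,0.7,0,0,0,0,1],
    [0,0.5,0,0,0,0,1],
    [0,0.3,0,0,0,0,1],
    [0,0,0,0,0,0,1],
    [0,0,0,0,0,0,1],
    [0,0,0,0,0,0,1],
  ],
)

```text
t: 11.48
tool_pos: [0.718, -0.215, 0.1312]
eef_rot: [-0.0, 0.984, -0.177, -0.0]
force: [0.4, -0.5, -0.9]
grip_width: 0.01
grip_force: 58.7
```

```bash
cat > st.py <<'E'
from h import *
from scipy.spatial.transform import Rotation as Ro
np.set_printoptions(precision=4,suppress=True)
s=bot.get_state();q=np.array(s['eef_rot']);R=Ro.from_quat(q[[1,2,3,0]]).as_matrix();p=np.array(s['tool_pos'])
print('t',s['t'],p,'xyaw',np.degrees(np.arctan2(R[1,0],R[0,0])),'z',R[:,2],'x',R[:,0],'w',s['grip_width'],'F',s['force'],'M',s['moment'])
print('u,v rel', np.array([-.936,.352])@p[:2]+.558, np.array([-.352,-.936])@p[:2]-.0433)
E
python3 st.py
```

```text
t 11.4833 [ 0.718  -0.215   0.1312] xyaw -20.433263673094437 z [-0.0001  0.0004 -1.    ] x [ 0.9371 -0.3491 -0.0002] w 0.009960246671043066 F [ 0.3518 -0.5067 -0.9066] M [ 0.0179 -0.001  -0.0462]
u,v rel -0.18973781543433565 -0.09482637707170373
```

Call:
send_rows(
  steps=[
    [0,0.5,0,0,0,0,1],
    [0,0.6,0,0,0,0,1],
    [0,0.5,0,0,0,0,1],
    [0,0.3,0,0,0,0,1],
    [0,0,0,0,0,0,1],
    [0,0,0,0,0,0,1],
  ],
)

```text
t: 11.98
tool_pos: [0.6849, -0.3044, 0.1312]
eef_rot: [-0.0, 0.984, -0.178, -0.0]
force: [0.4, 0.1, -1.2]
grip_width: 0.0099
grip_force: 58.8
```

```bash
cat st.py >> /dev/null; python3 - <<'E'
exec(open('st.py').read())
S=cam('side','s6.png')
g=p-[0,0,.0166]
ax=-R[:,0];ay=np.cross([0,0,1],ax)
for k,y in((-.165,0),(-.105,0),(-.03,0),(.03,-.031),(.03,.031)): print(k,y,((proj(S,g+ax*(k+.126)+ay*y)-[300,110])*5).round(0))
a=cv2.imread('pics/s6.png')[110:220,300:460]
cv2.imwrite('pics/s6c.png',cv2.resize(a,None,fx=5,fy=5,interpolation=2))
E
```

```text
t 11.9833 [ 0.6849 -0.3044  0.1312] xyaw -20.474811327068416 z [-0.      0.0004 -1.    ] x [ 0.9368 -0.3498 -0.0001] w 0.009943921583805335 F [ 0.3588  0.0831 -1.1733] M [-0.0053 -0.0575 -0.0232]
u,v rel -0.19020181706405648 0.0005642992745958364
-0.165 0 [-40. 166.]
-0.105 0 [ 59. 187.]
-0.03 0 [186. 213.]
0.03 -0.031 [269. 260.]
0.03 0.031 [311. 210.]
```

View pics/s6c.png

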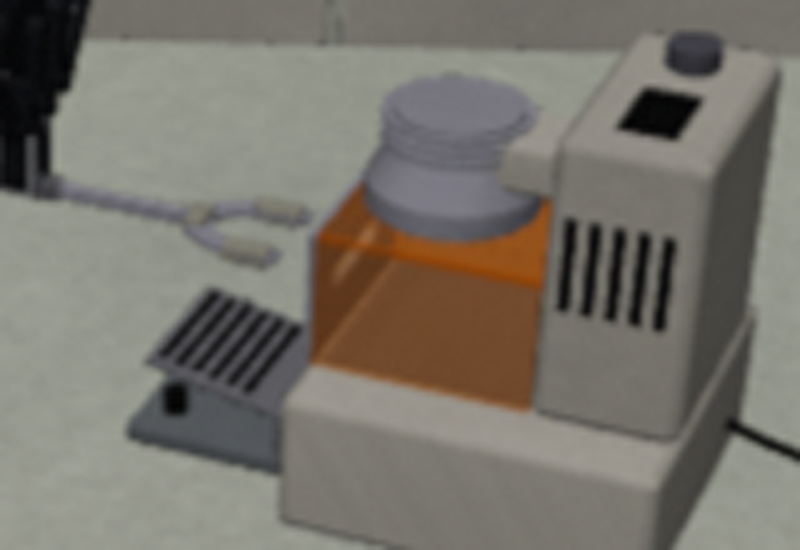

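The side view shows the fork level at the slot's height, stem at (312,147) and tips at about (355,161). The slot itself shows through the amber as a pale streak at about (366-376,156-165), so I'll measure it against the fork directly.

```bash
python3 - <<'E'
exec(open('st.py').read())
a=np.mean([cam('side')['pixels'].astype(float) for _ in range(3)],0);S=cam('side')
np.set_printoptions(linewidth=200)
print('blue, rows150-172 cols 360-388');print(a[150:173,360:388,2].astype(int))
ex=np.array([-np.cos(np.radians(20.47)),np.sin(np.radians(20.47)),0]);ey=np.array([-ex[1],ex[0],0])
O=p.copy();O[2]=0;O=O+.190*ex
for z,v in((.109,-.033),(.121,-.033),(.121,.033),(.109,.033)): print(z,v,proj(S,O+.004*ex+v*ey+[0,0,z]),proj(S,O+v*ey+[0,0,z]))
E
```

```text
t 12.0333 [ 0.6851 -0.3038  0.1312] xyaw -20.42988086406978 z [ 0.0001  0.0004 -1.    ] x [ 0.9371 -0.3491 -0.0001] w 0.009465153863136174 F [-0.0867  0.3744 -0.4986] M [ 0.0154 -0.0215  0.0286]
u,v rel -0.19021924988899053 -0.00014095123936264803
blue, rows150-172 cols 360-388
[[117 127 137 138 138 137 136 123  93  52  29  28  44  68  81  87  95 105 116 125 130 132 133 133 133 134 133 134]
 [106 121 134 135 135 135 131 105  58  30  27  28  34  58  78  86  90  94 102 108 117 123 128 132 133 133 133 133]
 [101 115 123 129 134 132 115  75  36  28  28  28  29  41  62  80  88  92  94  98 102 107 113 118 122 125 127 128]
 [105 112 119 131 132 115  79  44  28  28  28  28  28  30  44  65  81  90  95  97  99 100 104 106 108 110 112 114]
 [100 112 126 131 116  80  44  28  27  29  28  28  28  33  40  46  56  73  89  97 100 102 103 104 103 104 105 105]
 [111 125 131 122  87  44  28  28  29  28  28  28  33  45  48  39  33  43  60  78  95 101 103 104 104 105 105 104]
 [131 132 127  97  48  24  24  27  28  28  28  30  44  57  55  39  29  28  31  45  65  79  88  98 104 105 104 104]
 [137 125 105  6
[... 1334 characters left out ...]
  43  44  44  44  44  44  45]
 [133 116  75  33  27  27  28  28  28  27  28  30  41  48  47  44  43  43  43  43  43  44  44  45  45  45  44  45]
 [133 114  73  31  26  27  27  28  27  27  29  38  49  48  44  43  43  43  43  43  44  44  44  44  44  44  45  44]
 [131 112  72  31  27  28  28  27  28  28  35  46  48  45  43  43  43  42  42  43  44  44  45  44  44  45  45  44]
 [130 111  72  31  26  28  27  27  27  32  43  47  45  43  43  43  42  42  43  44  43  44  45  44  45  44  44  45]]
0.109 -0.033 [367.0784 167.2923] [365.6281 166.986 ]
0.121 -0.033 [367.2976 163.1919] [365.8403 162.8877]
0.121 0.033 [375.8656 152.2452] [374.447  151.9596]
0.109 0.033 [375.6145 156.2669] [374.2025 155.9793]
```

Call:
send_rows(
  steps=[
    [-0.2,0,-0.008,0,0,0,1],
    [-0.2,0,0,0,0,0,1],
    [-0.1,0,0,0,0,0,1],
    [0,0,0,0,0,0,1],
    [0,0,0,0,0,0,1],
  ],
)

```text
t: 12.65
tool_pos: [0.6616, -0.296, 0.1319]
eef_rot: [0.0, 0.984, -0.177, 0.0]
force: [0.0, 1.3, -1.0]
grip_width: 0.0098
grip_force: 58.8
```

Call:
send_rows(
  steps=[
    [-0.02,0,0,0,0,0,1],
    [-0.02,0,0,0,0,0,1],
    [0,0,0,0,0,0,1],
    [0,0,0,0,0,0,1],
  ],
)

```text
t: 12.98
tool_pos: [0.6595, -0.2956, 0.1317]
eef_rot: [0.0, 0.984, -0.178, 0.0]
force: [0.3, -0.3, -0.5]
grip_width: 0.0097
grip_force: 58.8
```

```bash
python3 st.py
```

```text
t 12.9833 [ 0.6595 -0.2956  0.1317] xyaw -20.454685789160795 z [ 0. -0. -1.] x [ 0.9369 -0.3495  0.    ] w 0.009713803966854836 F [ 0.2647 -0.2716 -0.5115] M [ 0.0008 -0.0502 -0.0104]
u,v rel -0.16332985047405935 0.0012358496982902492
```

Call:
send_rows(
  steps=[
    [-0.02,-0.012,0,0,0,0,1],
    [-0.02,0,0,0,0,0,1],
    [-0.02,0,0,0,0,0,1],
    [0,0,0,0,0,0,1],
  ],
)

```text
t: 13.32
tool_pos: [0.6565, -0.2938, 0.1317]
eef_rot: [-0.0, 0.984, -0.178, -0.0]
force: [-0.8, 0.0, -1.4]
grip_width: 0.0097
grip_force: 58.8
```

Call:
send_rows(
  steps=[
    [-0.02,0,0,0,0,0,1],
    [-0.02,0,0,0,0,0,1],
    [-0.02,0,0,0,0,0,1],
    [0,0,0,0,0,0,1],
  ],
)

```text
t: 13.65
tool_pos: [0.6537, -0.2928, 0.1317]
eef_rot: [-0.0, 0.984, -0.178, -0.0]
force: [-0.3, 0.3, -1.5]
grip_width: 0.0095
grip_force: 58.8
```

```bash
python3 st.py
```

```text
t 13.65 [ 0.6537 -0.2928  0.1317] xyaw -20.45549851136847 z [-0.0002  0.0001 -1.    ] x [ 0.9369 -0.3495 -0.0002] w 0.009502350519531468 F [-0.2801  0.3161 -1.4764] M [-0.0174 -0.0072  0.0363]
u,v rel -0.1569362568475433 0.0006269342524188662
```

Call:
send_rows(
  steps=[
    [-0.02,0,0,0,0,0,1],
    [-0.02,0,0,0,0,0,1],
    [-0.02,0,0,0,0,0,1],
    [0,0,0,0,0,0,1],
  ],
)

```text
t: 13.98
tool_pos: [0.6509, -0.2917, 0.1317]
eef_rot: [-0.0, 0.984, -0.178, -0.0]
force: [-0.5, -0.3, -1.7]
grip_width: 0.01
grip_force: 58.8
```

Call:
send_rows(
  steps=[
    [-0.02,0,0,0,0,0,1],
    [-0.02,0,0,0,0,0,1],
    [-0.02,0,0,0,0,0,1],
    [0,0,0,0,0,0,1],
  ],
)

```text
t: 14.32
tool_pos: [0.6481, -0.2907, 0.1317]
eef_rot: [-0.0, 0.984, -0.178, -0.0]
force: [0.0, -0.4, -0.4]
grip_width: 0.0098
grip_force: 58.8
```

Call:
send_rows(
  steps=[
    [-0.03,0,0,0,0,0,1],
    [-0.03,0,0,0,0,0,1],
    [-0.03,0,0,0,0,0,1],
    [-0.03,0,0,0,0,0,1],
    [0,0,0,0,0,0,1],
  ],
)

```text
t: 14.73
tool_pos: [0.6424, -0.2886, 0.1317]
eef_rot: [-0.0, 0.984, -0.178, -0.0]
force: [0.5, -0.7, -0.2]
grip_width: 0.0098
grip_force: 58.8
```

Call:
send_rows(
  steps=[
    [-0.03,0,0,0,0,0,1],
    [-0.03,0,0,0,0,0,1],
    [-0.03,0,0,0,0,0,1],
    [-0.03,0,0,0,0,0,1],
    [0,0,0,0,0,0,1],
  ],
)

```text
t: 15.15
tool_pos: [0.6368, -0.2864, 0.1317]
eef_rot: [-0.0, 0.984, -0.178, -0.0]
force: [-0.1, -0.7, -1.1]
grip_width: 0.0102
grip_force: 58.8
```

```bash
python3 - <<'E'
exec(open('st.py').read())
S=cam('side','s7.png');a=cv2.imread('pics/s7.png');b=cv2.imread('pics/s6.png')
d=np.abs(a.astype(int)-b).sum(2);np.set_printoptions(linewidth=200)
print(d[150:174,350:382])
E
```

```text
t 15.15 [ 0.6368 -0.2864  0.1317] xyaw -20.450362040135698 z [-0.0002  0.0001 -1.    ] x [ 0.937  -0.3494 -0.0002] w 0.010178265709289019 F [-0.1106 -0.724  -1.101 ] M [-0.0262 -0.0567  0.0209]
u,v rel -0.13885617603819966 0.000670323366954162
[[ 41  58  47  45  51  52  45  43  35  29  22   7   5   1   2   6   1   1   0   3   2   2   5   3   1   3   2   1   1   1   2   1]
 [ 86 101  76  65  59  62  63  66  59  61  74  44   6   1   4   4   4   2   3   1   1   0   2   3   1   0   4   3   5   1   3   1]
 [106 120 106  93  94 102  96  87  76  97 114  83  48  17   3   2   1   2   1   2   1   6   3   4   1   0   5   2   2   3   3   0]
 [ 71  97 105 111 122 126 101  75  75 109  96  85  46   6   4   3   3   2   4   1   3   2   2   0   4  13   4   1   6   0   1   1]
 [ 20  15  21  56  87 102  90  55  59  84  77  53  11  16   9   2   1   4   2   7   1   1   3   4  18  34  45  27   5   3   1   3]
 [ 92  88  62  30  21  14  13   8  28  12  58  48  23  13   3   4   3   2   2   4   2   0  10  13  10  55  79  67  29   5   4   1]
 [125 121 107  90  79  73  70  55  48 110 129  67  19   3   3   5   1 
[... 1588 characters left out ...]
  5   1   2   4   1   5   3   2   3   2   0]
 [  1   5   2   1   2   0   5   2   4   4   2   0   0   3   2   1   2   2   2   2   1   4   1   2   1   0   1   0   5   0   2   0]
 [  2   0   2   4   3   0   4   6   1   5   5   0   2   3   0   1   2   2   5   3   2   3   2   1   0   3   3   3   3   0   2   1]
 [  2   0   1   4   1   4   3   2   2   1   4   2   7   1   1   1   1   1   3   2   2   2   3   3   2   1   3   1   4   3   4   2]
 [  1   3   4   1   2   3   1   1   3   2   5   1   4   1   1   2   0   2   2   2   3   2   1   3   1   1   5   3   1   1   2   1]
 [  4   1   2   3   3   2   2   4   2   1   3   2   3   1   1   1   3   4   1   3   3   2   1   2   5   2   2   2   4   0   2   0]]
```

Both tips show inside the chamber, at (371,164) and (377,156), with no contact force. I'll carry on in.

Call:
send_rows(
  steps=[
    [-0.04,0,0,0,0,0,1],
    [-0.04,0,0,0,0,0,1],
    [-0.04,0,0,0,0,0,1],
    [-0.04,0,0,0,0,0,1],
    [-0.04,0,0,0,0,0,1],
    [-0.04,0,0,0,0,0,1],
    [0,0,0,0,0,0,1],
  ],
)

```text
t: 15.78
tool_pos: [0.6254, -0.2822, 0.1317]
eef_rot: [-0.0, 0.984, -0.178, -0.0]
force: [-0.7, 0.7, -0.4]
grip_width: 0.0098
grip_force: 58.8
```

Call:
send_rows(
  steps=[
    [-0.04,0,0,0,0,0,1],
    [-0.04,0,0,0,0,0,1],
    [-0.04,0,0,0,0,0,1],
    [-0.04,0,0,0,0,0,1],
    [-0.04,0,0,0,0,0,1],
    [-0.04,0,0,0,0,0,1],
    [0,0,0,0,0,0,1],
  ],
)

```text
t: 16.37
tool_pos: [0.6141, -0.278, 0.1317]
eef_rot: [-0.0, 0.984, -0.178, -0.0]
force: [-0.8, 0.3, -0.3]
grip_width: 0.0098
grip_force: 58.8
```

Call:
send_rows(
  steps=[
    [-0.04,0,0,0,0,0,1],
    [-0.04,0,0,0,0,0,1],
    [-0.04,0,0,0,0,0,1],
    [-0.04,0,0,0,0,0,1],
    [-0.04,0,0,0,0,0,1],
    [-0.04,0,0,0,0,0,1],
    [0,0,0,0,0,0,1],
  ],
)

```text
t: 16.95
tool_pos: [0.6029, -0.2738, 0.1317]
eef_rot: [-0.0, 0.984, -0.178, -0.0]
force: [-0.4, -0.0, -1.0]
grip_width: 0.0099
grip_force: 58.8
```

Call:
send_rows(
  steps=[
    [-0.05,0,0,0,0,0,1],
    [-0.05,0,0,0,0,0,1],
    [-0.05,0,0,0,0,0,1],
    [-0.05,0,0,0,0,0,1],
    [-0.05,0,0,0,0,0,1],
    [-0.05,0,0,0,0,0,1],
    [0,0,0,0,0,0,1],
  ],
)

```text
t: 17.53
tool_pos: [0.5887, -0.2685, 0.1317]
eef_rot: [-0.0, 0.984, -0.178, -0.0]
force: [0.4, -0.6, -0.7]
grip_width: 0.01
grip_force: 58.8
```

```bash
python3 st.py
```

```text
t 17.5333 [ 0.5887 -0.2685  0.1317] xyaw -20.453509188092116 z [-0.0004  0.0002 -1.    ] x [ 0.937  -0.3494 -0.0005] w 0.009997395997410789 F [ 0.3736 -0.632  -0.6878] M [ 0.0055 -0.0241  0.0011]
u,v rel -0.08755461544886756 0.000785277052447797
```

Call:
send_rows(
  steps=[
    [-0.05,0,0,0,0,0,1],
    [-0.05,0,0,0,0,0,1],
    [-0.05,0,0,0,0,0,1],
    [-0.05,0,0,0,0,0,1],
    [-0.04,0,0,0,0,0,1],
    [0,0,0,0,0,0,1],
    [0,0,0,0,0,0,1],
  ],
)

```text
t: 18.12
tool_pos: [0.578, -0.2645, 0.1318]
eef_rot: [0.0, 0.984, -0.178, 0.0]
force: [0.0, -0.0, -0.3]
grip_width: 0.0097
grip_force: 58.8
```

```bash
python3 - <<'E'
exec(open('st.py').read())
S=cam('side','s8.png')
g=p-[0,0,.0166];ax=-R[:,0];ay=np.cross([0,0,1],ax)
for k,y in((-.105,0),(-.03,0),(.03,-.031),(.03,.031),(0,0)): print(k,y,((proj(S,g+ax*(k+.1275)+ay*y)-[340,110])*8).round(0))
for u,v,z in((0,-.0647,.155),(0,-.061,.08),(.122,-.061,.151),(.054,0,.115),(.004,-.033,.115)):
  print('unit',u,v,z,((proj(S,np.array([-.936,.352,0])*(u-.5595)+np.array([-.352,-.936,0])*(.0433+.0007+v)+[0,0,z])-[340,110])*8).round(0))
a=cv2.imread('pics/s8.png')[110:185,340:440]
a=cv2.convertScaleAbs(cv2.resize(a,None,fx=8,fy=8,interpolation=2),alpha=1.5)
cv2.imwrite('pics/s8c.png',a)
E
```

```text
t 18.1167 [ 0.578  -0.2645  0.1318] xyaw -20.453336763095752 z [ 0.0001 -0.     -1.    ] x [ 0.937  -0.3494  0.0001] w 0.009662953562931344 F [ 0.0028 -0.0404 -0.3282] M [-0.0151 -0.0409 -0.014 ]
u,v rel -0.0761316142947559 0.0008617608377474439
-0.105 0 [ 90. 362.]
-0.03 0 [304. 406.]
0.03 -0.031 [450. 486.]
0.03 0.031 [508. 401.]
0 0 [391. 424.]
unit 0 -0.0647 0.155 [173. 370.]
unit 0 -0.061 0.08 [167. 572.]
unit 0.122 -0.061 0.151 [550. 454.]
unit 0.054 0 0.115 [394. 426.]
unit 0.004 -0.033 0.115 [214. 441.]
```

View pics/s8c.png

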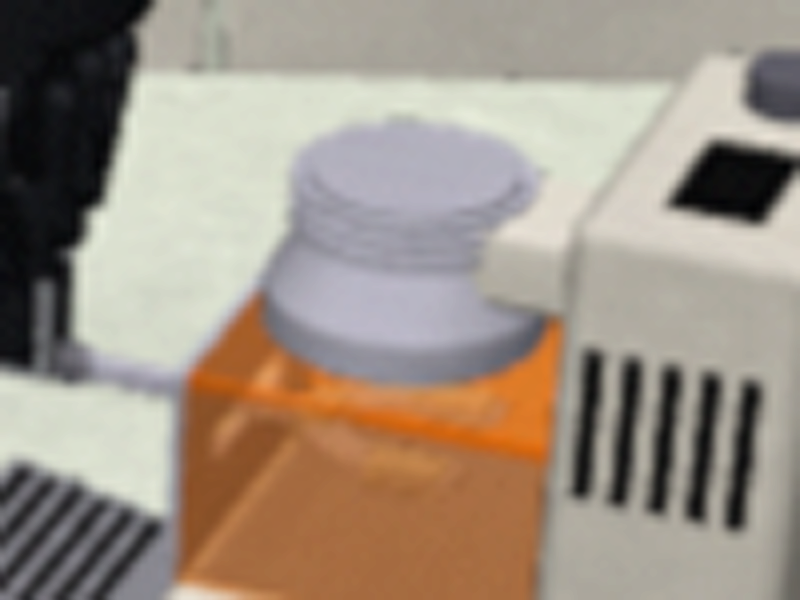

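The last view shows the whole arch inside, its near prong at (391,168) under the lamp head, and the stem passing cleanly through. The unit looks 2–3 mm deeper than I estimated, so I'll move in by that and hand in.

Call:
send_rows(
  steps=[
    [-0.025,-0.006,0,0,0,0,1],
    [-0.025,0,0,0,0,0,1],
    [0,0,0,0,0,0,1],
    [0,0,0,0,0,0,1],
    [0,0,0,0,0,0,1],
    [0,0,0,0,0,0,1],
  ],
)

```text
t: 18.67
tool_pos: [0.5759, -0.2634, 0.1317]
eef_rot: [0.0, 0.984, -0.178, 0.0]
force: [0.8, 0.4, -1.0]
grip_width: 0.0096
grip_force: 58.8
```

```bash
python3 st.py && python3 -c "
from rig import bot
print(bot.finish_job())"
```

```text
t 18.6667 [ 0.5759 -0.2634  0.1317] xyaw -20.453134073591546 z [ 0.0001 -0.     -1.    ] x [ 0.937  -0.3494  0.0001] w 0.009641660421904787 F [ 0.7821  0.4494 -1.025 ] M [ 0.0344 -0.0379  0.0291]
u,v rel -0.07373382423065589 0.0005662078049430558
the job is handed in; nothing more can be done
None
```

Job handed in at 18.7 s, verdict not reported: I pressed the pedal to its stop and released it, then passed the leftmost fork level through the slot with no contact force felt; the gripper holds it by the stem with the arch under the lamp, centred to about 2–3 mm by my camera estimate.

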